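# Line up the tube racks and hold the reader's sprung tray open

### The job

Slide the three small tube racks into a row on the dark grey mat, one squarely inside each white outline (any rack in any outline), without lifting or tipping them, because their tubes are open. Then pull the tube reader's spring-loaded tray out by its orange handle until the yellow pointer is over the red mark, and finish while still holding it there, so that I can load the racks. Leave everything else on the bench where it is.

Things in the scene. Friction and masses are not known exactly. Their poses are not given: they have to be found in the camera images.
- mat: Fixed dark blue-grey bench mat, 250 (x) by 320 (y) by 3 mm thick, lying on the bench. Origin: centre of its underside. The row of outlines runs along its y axis, 100 mm from centre to centre.
- outline0 (a point): Centre, on the mat's top face, of the right-hand (-y) white outline, which is 52 mm (mat's x) by 62 mm (mat's y) inside with 4 mm lines. Axes as the mat's.
- outline1 (a point): Centre, on the mat's top face, of the middle white outline, which is 52 mm (mat's x) by 62 mm (mat's y) inside with 4 mm lines. Axes as the mat's.
- outline2 (a point): Centre, on the mat's top face, of the left-hand (+y) white outline, which is 52 mm (mat's x) by 62 mm (mat's y) inside with 4 mm lines. Axes as the mat's.
- rack_blue: Loose blue tube rack, a solid block 44 mm (its x) by 56 mm (its y) by 40 mm high with 5 mm tall white open tubes standing out of its top; 0.1 to 0.2 kg. Origin: centre of its underside; z is up. It stands on the mat; in its outline its 44 mm side lies along the mat's x, either way round. Best taken across the 44 mm sides.
- rack_green: Loose green tube rack, a solid block 44 mm (its x) by 56 mm (its y) by 40 mm high with 5 mm tall white open tubes standing out of its top; 0.1 to 0.2 kg. Origin: centre of its underside; z is up. It stands on the mat; in its outline its 44 mm side lies along the mat's x, either way round. Best taken across the 44 mm sides.
- rack_red: Loose red tube rack, a solid block 44 mm (its x) by 56 mm (its y) by 40 mm high with 5 mm tall white open tubes standing out of its top; 0.1 to 0.2 kg. Origin: centre of its underside; z is up. It stands on the mat; in its outline its 44 mm side lies along the mat's x, either way round. Best taken across the 44 mm sides.
- front (a point): Point on the bench under the middle of the front face of the tube reader: a fixed white housing, 180 mm wide, 80 mm high, reaching 200 mm back (+x of its frame). Its x axis points into the reader, so the tray comes out along -x. In front of the face lies a fixed aluminium bed, 160 mm wide, 210 mm long, 12 mm high.
- handle (a point): Point on the tray's orange handle, an upright plate 10 mm thick (reader's x), 54 mm wide (y), its top 90 mm above the bench. The point lies in the middle of the plate, 18 mm below its top. It moves with the tray; when the tray is home it is 70 mm in front of the housing's face. The tray floor below it lies 21 mm above the bench, its side walls reach 35 mm.
- pointer (a point): End of the yellow pointer, a bar 5 mm wide (x) on the tray's left (+y) side, in line with the handle plate (same reader x), 68 mm to the handle's +y side, 20 mm above the bench. Moves with the tray.
- mark: Fixed red mark on the bed's left edge, 12 mm wide (x) by 28 mm (y) by 3 mm thick. Origin: centre of its underside; axes as the reader's. The pointer passes just above it.
- tray (a joint): How far the tray is pulled out, m: 0 fully home, stop at 0.125. A spring pulls it home with about 4 N at 0, rising by 0.7 N per 10 mm to about 12 N at 0.11; it slides back in when let go.
- jar: Bystander: small white jar with blue cap, 40 mm across, 55 mm high, between mat and reader. Origin: centre of its underside.
- vial: Bystander: small clear vial with orange cap, 26 mm across, 50 mm high. Origin: centre of its underside.
- tip_box: Bystander: red tip box, 85 by 120 by 50 mm. Origin: centre of its underside.
- beaker: Bystander: glass beaker, 64 mm across, 75 mm high. Origin: centre of its underside.
- pipette: Bystander: white and blue pipette lying on the bench, about 270 mm long, 30 mm high. Origin: below the middle of its body.

How it is judged (in metres and radians):
On the way, in this order (a step that is already met when the one before it is completed fails the run):
1. the three racks stand in the outlines, at rest, with the tray still home (((horizontal distance between rack_blue and outline0 below 0.007 m and angle between the x axis of rack_blue and the x axis of mat, either way round below 0.12 rad) or (horizontal distance between rack_green and outline0 below 0.007 m and angle between the x axis of rack_green and the x axis of mat, either way round below 0.12 rad) or (horizontal distance between rack_red and outline0 below 0.007 m and angle between the x axis of rack_red and the x axis of mat, either way round below 0.12 rad)) and ((horizontal distance between rack_blue and outline1 below 0.007 m and angle between the x axis of rack_blue and the x axis of mat, either way round below 0.12 rad) or (horizontal distance between rack_green and outline1 below 0.007 m and angle between the x axis of rack_green and the x axis of mat, either way round below 0.12 rad) or (horizontal distance between rack_red and outline1 below 0.007 m and angle between the x axis of rack_red and the x axis of mat, either way round below 0.12 rad)) and ((horizontal distance between rack_blue and outline2 below 0.007 m and angle between the x axis of rack_blue and the x axis of mat, either way round below 0.12 rad) or (horizontal distance between rack_green and outline2 below 0.007 m and angle between the x axis of rack_green and the x axis of mat, either way round below 0.12 rad) or (horizontal distance between rack_red and outline2 below 0.007 m and angle between the x axis of rack_red and the x axis of mat, either way round below 0.12 rad)) and angle between each of rack_blue, rack_green, rack_red's own z axis and vertical below 0.1 rad and linear speed of each of rack_blue, rack_green, rack_red below 0.01 m/s and value of joint tray below 0.015 m), for 0.2 s.
2. the tray is pulled out so that the pointer is over the red mark (x of pointer in the frame of mark between -0.006 and 0.006 m), for 0.3 s.
At the end, for the whole second after the job is handed in: Each outline has a rack within 7 mm of its centre and within 0.12 rad of square, upright and at rest; the pointer is within 6 mm of the red mark's middle along the tray's travel, the tray still, held against its spring by the gripper (over 2 N of contact) and by no rack (all of step 2 and ((horizontal distance between rack_blue and outline0 below 0.007 m and angle between the x axis of rack_blue and the x axis of mat, either way round below 0.12 rad) or (horizontal distance between rack_green and outline0 below 0.007 m and angle between the x axis of rack_green and the x axis of mat, either way round below 0.12 rad) or (horizontal distance between rack_red and outline0 below 0.007 m and angle between the x axis of rack_red and the x axis of mat, either way round below 0.12 rad)) and ((horizontal distance between rack_blue and outline1 below 0.007 m and angle between the x axis of rack_blue and the x axis of mat, either way round below 0.12 rad) or (horizontal distance between rack_green and outline1 below 0.007 m and angle between the x axis of rack_green and the x axis of mat, either way round below 0.12 rad) or (horizontal distance between rack_red and outline1 below 0.007 m and angle between the x axis of rack_red and the x axis of mat, either way round below 0.12 rad)) and ((horizontal distance between rack_blue and outline2 below 0.007 m and angle between the x axis of rack_blue and the x axis of mat, either way round below 0.12 rad) or (horizontal distance between rack_green and outline2 below 0.007 m and angle between the x axis of rack_green and the x axis of mat, either way round below 0.12 rad) or (horizontal distance between rack_red and outline2 below 0.007 m and angle between the x axis of rack_red and the x axis of mat, either way round below 0.12 rad)) and angle between each of rack_blue, rack_green, rack_red's own z axis and vertical below 0.1 rad and linear speed of each of rack_blue, rack_green, rack_red below 0.01 m/s and velocity of joint tray between -0.01 and 0.01 m/s and contact force between the fingers and tray above 2 N and contact force between each of rack_blue, rack_green, rack_red and tray below 0.1 N); the arm keeps its last pose, push and grip.
It fails at once if a rack is lifted more than 12 mm off the mat (height (world z) of any of rack_blue, rack_green, rack_red above 0.015 m).
It fails at once if a rack is tipped by more than 0.3 rad (angle between any of rack_blue, rack_green, rack_red's own z axis and vertical above 0.3 rad).
It fails at once if a bystander is moved more than 25 mm or tipped over (distance of any of jar, vial, tip_box, beaker, pipette from where it was at the start of the episode above 0.025 m or angle between any of jar, vial, tip_box, beaker, pipette's own z axis and vertical above 0.5 rad).
It also fails if it takes over 64 s, if anything falls off the work surface, if the arm or the gripper's body presses on something with over 40 N, if the wrist force passes 120 N, or if a joint passes its speed limit or range.

### The arm

A 6-joint arm with a two-finger parallel gripper is mounted at the origin on the work surface. World frame = base frame: x ahead of the robot, y to its left, z up, the work surface at z = 0. Lengths are in m, angles in degrees, forces in N, time in s.
With the tool pointing down it reaches from about 0.375 to 0.75 m from the base axis. Payload 9 kg.
Tool frame: the origin (TCP) lies where the fingers leave the gripper's body, on its centre line; the fingertips stand 73 mm ahead of it and the grasp point (between the pads) lies 54 mm ahead of it (robot.tip_reach is the distance from the TCP to the fingertips, in m); z points along the fingers, y is the line along which they close (so a half turn about z gives the same grasp; the last joint's range is limited). The gripper opens to 85 mm and grips with 20 to 120 N. Pads are 22 mm wide; open, the fingers measure 114 mm over their backs; the gripper's body (76 mm by 85 mm) begins 54 mm behind the grasp point. The pads swing forward as they close: fully open they stand 13 mm farther back than shut.
Start: joints at [62.126, 5.964, 5.575, 89.605, 0, 77.527], TCP at [0.159, 0.578, 0.304] pointing down, gripper open.
Joint ranges: [-171.21, 171.21], [-48.23, 106.86], [-62.78, 66.21], [-105.2, 120.99], [-86.42, 89.51], [-180, 180]. Speed limits (degrees/s): [127.2, 127.2, 147.25, 180, 180, 180].

### API

Orientations are given as [roll, pitch, yaw] about the fixed x, y, z axes, in that order (R = Rz(yaw) Ry(pitch) Rx(roll)).
In Python, from plant import robot gives the robot as it stands. Calls block until the motion is done:
- robot.move_pose(position, orientation): joint-space move of the TCP to a pose.
- robot.line_to(position, vel=0.15, rotation=None, guard=None): straight line of the TCP; rotation=None keeps the orientation; vel is the mean speed in m/s. With guard (N) it stops when the force on the tool has changed by that much, and returns True; else False.
- robot.goto_joints(angles): joint-space move.
- robot.set_gripper(opening): finger opening in m; the grip force is fixed at half the most; returns when the fingers have stopped.
- robot.pause(seconds).
- robot.ik(position, orientation): joint angles nearest the present ones, or None.
- robot.observe(): the state.
- robot.grab_frame(name): name is "scene" or "top" or "wrist"; returns the picture (384x512x3 uint8, blue, green, red); there is no depth.
- robot.get_calibration(name): a dict with "vertical_fov" (degrees; the focal length in pixels is half the picture's height over the tangent of half this angle, whatever the lens; pixels are square), "cx", "cy" (the principal point, pixels), "k1" (the pictures are not rectified: a ray, as slopes to the right and down, at radius r is drawn at 1 + k1 r^2 times it, then the intrinsics apply), "rvec" (rotation vector, rad) and "tvec" (3), from world to camera coordinates, as OpenCV has them. Camera axes: x right, y down, z forward; pixel columns grow to the right and rows downward; lengths in m; the calibration is good to about 2 mm. A picture is of the moment at which its call begins: read the wrist's pose just before it. get_calibration takes no time and is no camera call; for the wrist camera it gives the pose at the moment of the call.
A pose or a line that the arm cannot do raises robot.IKError and nothing moves.
- robot.job_done(): hands the job in; it is judged then, once.
The state is a dict: "time": time; "q": joint angles; "qvel": joint speeds; "joint_torque": joint torques, N m; "tool_pos": TCP position; "tcp_rot": TCP orientation; "ft_force": force on the tool from outside, world axes, zero at the start; "torque": the same for the moment, N m; "gripper_width": finger opening in m; "gripper_force": force on a finger pad.
Only numpy, scipy, OpenCV 4.12 (cv2) and the standard library are available. Lean on these libraries where they do the work, as an engineer would, in place of code of your own. Each camera call takes 0.05 s, during which the arm holds its last target. There are 200 camera calls.

## Working session

There is one attempt and no reset: what is moved stays moved. The work goes in short steps, each a Python script; the robot and the scene stay as the last script left them, time stands still between calls to the robot, and variables do not carry over. Pictures are saved under pics/ and viewed, at most 10 in all, crops included, and the job is handed in when it is done.

```bash
mkdir -p pics; ls; python3 - <<'E'
from plant import robot
import cv2
for n in("scene","top"):
    f=robot.grab_frame(n); cv2.imwrite(f"pics/{n}0.png",cv2.resize(f,(800,600),interpolation=cv2.INTER_CUBIC)); print(n,robot.get_calibration(n))
o=robot.observe(); print(o['time'],o['tool_pos'],o['tcp_rot'],o['gripper_width'])
E
```

```text
pics
scene {'vertical_fov': 42.837717326309615, 'cx': 252.6704496878873, 'cy': 189.0457021612183, 'k1': 0.07278055415968906, 'rvec': array([ 1.88389199,  1.47084502, -0.64983879]), 'tvec': array([-0.15657215, -0.31102389,  1.89470066])}
top {'vertical_fov': 56.982734498252924, 'cx': 251.72240043354037, 'cy': 188.4958444954353, 'k1': -0.03847304724477081, 'rvec': array([ 2.18236431, -2.15428515,  0.17457148]), 'tvec': array([-0.02551702,  0.59132748,  1.00566598])}
0.1 [0.15922739 0.57827249 0.30321033] [-1.79934058e+02 -1.52222690e-02  1.64598119e+02] 0.08573803281610885
```

View pics/top0.png

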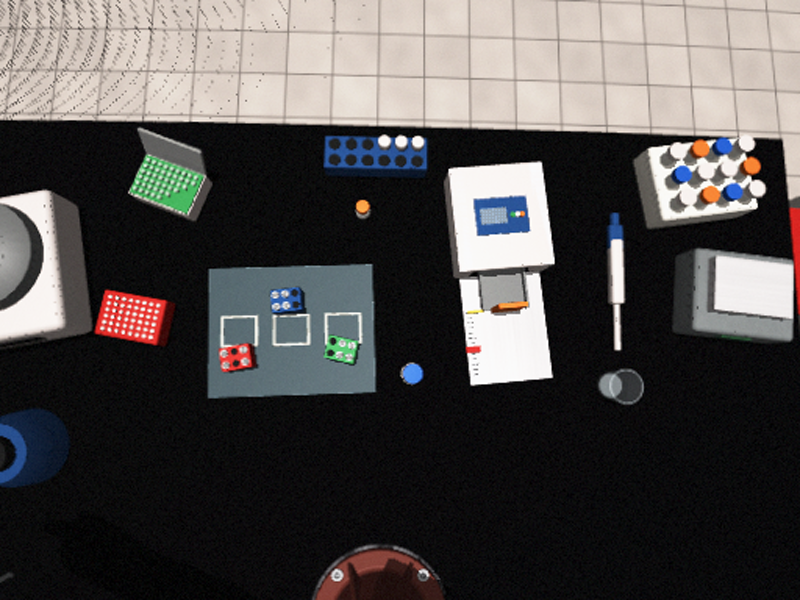

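View pics/scene0.png

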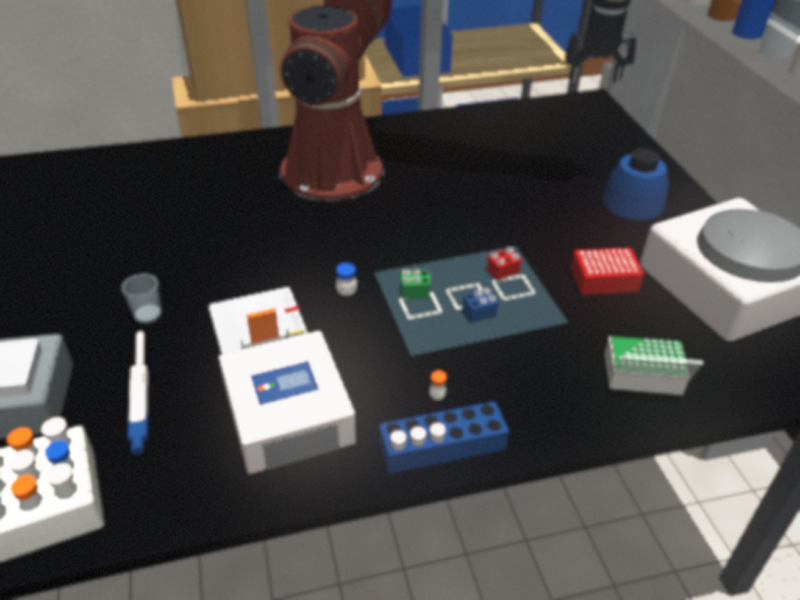

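The top view shows the mat at about (209–375, 265–397). Red is below the left outline, blue above the middle one, and green over the right one. The reader's handle is at (510, 306), the red mark at (473, 349) and the jar at (412, 373). I'll get rough positions, then take a close wrist look.

```bash
cat > h.py <<'E'
from plant import robot
import cv2, numpy as np
def toworld(cal, pts, z, shape=(384,512)):
    f=shape[0]/2/np.tan(np.radians(cal['vertical_fov'])/2)
    R,_=cv2.Rodrigues(np.array(cal['rvec'],float)); t=np.array(cal['tvec']).ravel(); C=-R.T@t
    out=[]
    for p in np.atleast_2d(np.array(pts,float)):
        d=(p-[cal['cx'],cal['cy']])/f; u=d.copy()
        for _ in range(30): u=d/(1+cal['k1']*(u@u))
        w=R.T@np.array([u[0],u[1],1]); out.append(C+w*(z-C[2])/w[2])
    return np.array(out)
E
python3 - <<'E'
from h import *
np.set_printoptions(precision=4,suppress=True)
c=robot.get_calibration("top"); s=.64
T=lambda p,z:toworld(c,np.array(p)*s,z)[:,:2]
print("mat",T([(209,269),(372,265),(375,391),(208,397)],.003))
print("outl",T([(239,331),(291.5,330),(343,327)],.003))
print("racks r,b,g",T([(237,358),(287,299),(342,349)],.043))
print("handle",T([(510,306)],.09),"mark",T([(473,349)],.015),"jar",T([(412,373)],.055),"ptr",T([(474,313)],.02))
Y=np.degrees(0)
# look from above the mat
m=T([(291.5,330)],.003)[0]
robot.move_pose([m[0]-.08,m[1],.36],[180,0,0+robot.observe()['tcp_rot'][2]*0+180])
cal=robot.get_calibration("wrist"); f=robot.grab_frame("wrist")
cv2.imwrite("pics/w1.png",cv2.resize(f,(800,600),interpolation=cv2.INTER_CUBIC)); import pickle; pickle.dump(cal,open("w1.pkl","wb"))
R,_=cv2.Rodrigues(np.array(cal['rvec']));print("cam",-R.T@cal['tvec'],R)
o=robot.observe(); print(o['time'],o['tool_pos'],o['tcp_rot'],o['q'])
E
```

```text
mat [[0.6412 0.342 ]
 [0.6542 0.0236]
 [0.4098 0.0141]
 [0.3947 0.3311]]
outl [[0.5209 0.2779]
 [0.5243 0.1769]
 [0.5315 0.0778]]
racks r,b,g [[0.4687 0.2694]
 [0.5796 0.1812]
 [0.4878 0.0763]]
handle [[ 0.5672 -0.2274]] mark [[ 0.4916 -0.1727]] jar [[ 0.4452 -0.0531]] ptr [[ 0.5605 -0.1743]]
cam [0.3721 0.1767 0.4287] [[-0.0003  1.      0.0003]
 [ 0.9595  0.0002  0.2815]
 [ 0.2815  0.0003 -0.9595]]
1.95 [0.4441 0.1776 0.3599] [ 179.9918   -0.0111 -179.946 ] [  6.0693 -14.0229  -7.6872  96.3459   0.0093   6.0153]
```

View pics/w1.png

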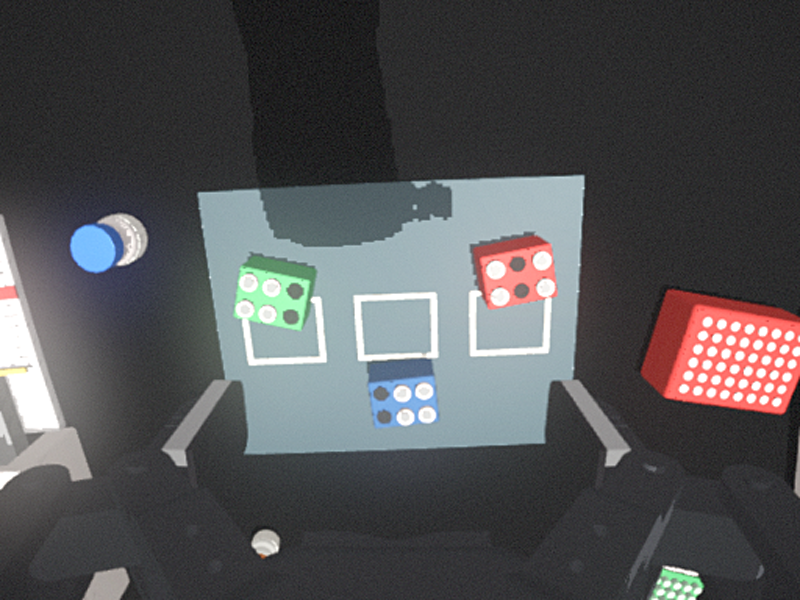

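The wrist view shows all three racks, the outlines and the jar. I'll enlarge the mat region to read the corners.

```bash
python3 - <<'E'
import cv2
f=cv2.resize(cv2.imread("pics/w1.png"),(512,384),interpolation=cv2.INTER_AREA)[145:280,140:365]
f=cv2.convertScaleAbs(f,alpha=1.5)
cv2.imwrite("pics/w1c.png",cv2.resize(f,None,fx=3.5,fy=3.5,interpolation=cv2.INTER_CUBIC))
E
```

```text
(no output)
```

View pics/w1c.png

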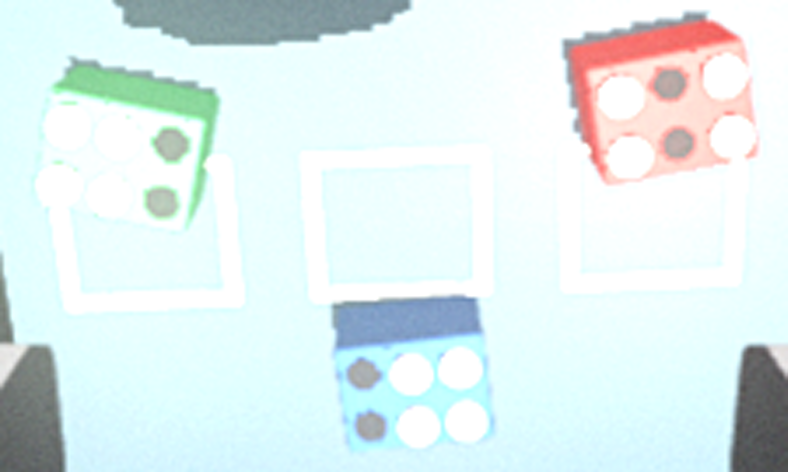

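```bash
python3 - <<'E'
from h import *
import pickle
np.set_printoptions(precision=4,suppress=True)
c=pickle.load(open("w1.pkl","rb"))
W=lambda p,z:toworld(c,np.array(p)/3.5+[140,145],z)[:,:2]
def fit(P,L): # rigid fit
    L=np.array(L);P=np.array(P); l=L-L.mean(0);p=P-P.mean(0)
    a=np.arctan2((l[:,0]*p[:,1]-l[:,1]*p[:,0]).sum(),(l*p).sum())
    R=np.array([[np.cos(a),-np.sin(a)],[np.sin(a),np.cos(a)]]); t=P.mean(0)-R@L.mean(0)
    return t,np.degrees(a),np.linalg.norm(P-(L@R.T+t),axis=1)
r=lambda x,y:np.array([(-x,-y),(-x,y),(x,y),(x,-y)])/2 # TL TR BR BL
for n,p in dict(green=[(55,88),(205,120),(187,228),(38,200)],red=[(585,72),(745,40),(758,155),(605,183)],blue=[(337,350),(484,334),(494,437),(350,452)]).items():
    print(n,*fit(W(p,.043),r(.044,.056)))
print("mat",*fit(toworld(c,np.array([(199,193),(584,176),(545,444),(246,454)])*.64,.003)[:,:2],r(.25,.32)))
print("o1",*fit(W([(301,151),(491,144),(493,296),(312,304)],.003),r(.06,.07)))
q=r(.06,.07)
print("o0",*fit(W([(233,155),(244,304),(66,312)],.003),q[[1,2,3]]))
print("o2",*fit(W([(559,150),(740,286),(562,293)],.003),q[[0,2,3]]))
E
```

```text
green [0.4881 0.0805] -12.08066396178572 [0.0021 0.0021 0.0022 0.0013]
red [0.4713 0.273 ] 11.509950152762777 [0.0015 0.0013 0.0012 0.0019]
blue [0.5792 0.1845] 6.495587565510704 [0.0012 0.0008 0.001  0.0006]
mat [0.5272 0.1746] 1.7612566949202266 [0.0044 0.0016 0.0185 0.0143]
o1 [0.5269 0.1782] 2.4259300422419057 [0.0024 0.0022 0.002  0.0024]
o0 [0.5315 0.0792] 2.535313956739977 [0.0023 0.0008 0.0023]
o2 [0.5243 0.2771] 3.1620692895516656 [0.0009 0.0015 0.0007]
```

```bash
python3 - <<'E'
from h import *
import pickle,sys
np.set_printoptions(precision=4,suppress=True)
A=2.4; c0=np.array([.5268,.1780]); v=np.array([-np.sin(np.radians(A)),np.cos(np.radians(A))])
jobs=[("red",(.4710,.272),11.5,c0+.1*v),("blue",(.5790,.1838),6.5,c0),("green",(.4880,.0798),-12.1,c0-.1*v)]
Z=.082
for n,p,a,g in jobs:
    robot.set_gripper(.085)
    robot.move_pose([*p,.15],[180,0,90+a])
    if robot.line_to([*p,Z],vel=.12,guard=25): print("blocked",n,robot.observe()['tool_pos']); sys.exit()
    robot.set_gripper(0); o=robot.observe(); print(n,o['gripper_width'],o['gripper_force'],o['ft_force'])
    robot.line_to([*g,Z],vel=.05,rotation=[180,0,90+A]); robot.pause(.2)
    o=robot.observe(); print(o['tool_pos'],o['tcp_rot'],g,o['ft_force'])
    robot.set_gripper(.075)
    robot.line_to([*g,.15],vel=.15)
robot.set_gripper(.085)
robot.move_pose([c0[0]-.08,c0[1],.36],[180,0,180])
cal=robot.get_calibration("wrist"); f=robot.grab_frame("wrist"); pickle.dump(cal,open("w2.pkl","wb"))
cv2.imwrite("pics/w2.png",f)
cv2.imwrite("pics/w2c.png",cv2.resize(f[145:280,140:365],None,fx=3.5,fy=3.5,interpolation=cv2.INTER_CUBIC))
f=robot.grab_frame("top"); cv2.imwrite("pics/top2.png",f)
cv2.imwrite("pics/top2c.png",cv2.resize(f[160:260,270:370],None,fx=6,fy=6,interpolation=cv2.INTER_CUBIC))
print(robot.observe()['time'])
E
```

```text
red 0.04328177314343017 61.94008827209473 [-1.0509 -1.1863  5.8451]
[0.5219 0.2782 0.0829] [-179.9166   -0.0168   92.4283] [0.5226 0.2779] [-7.9324 -1.1539 12.5092]
blue 0.04330413718590413 62.219048738479614 [ 0.4366 -0.1378  5.5972]
[0.5275 0.178  0.083 ] [179.8792  -0.0064  92.3767] [0.5268 0.178 ] [ 2.6331 -0.736   7.0327]
green 0.04306208142928093 61.778082847595215 [-0.2885  0.4224  5.7292]
[0.5305 0.078  0.0829] [-179.9332    0.0186   92.4106] [0.531  0.0781] [-7.0873 -1.281  12.9239]
17.25
```

View pics/w2c.png

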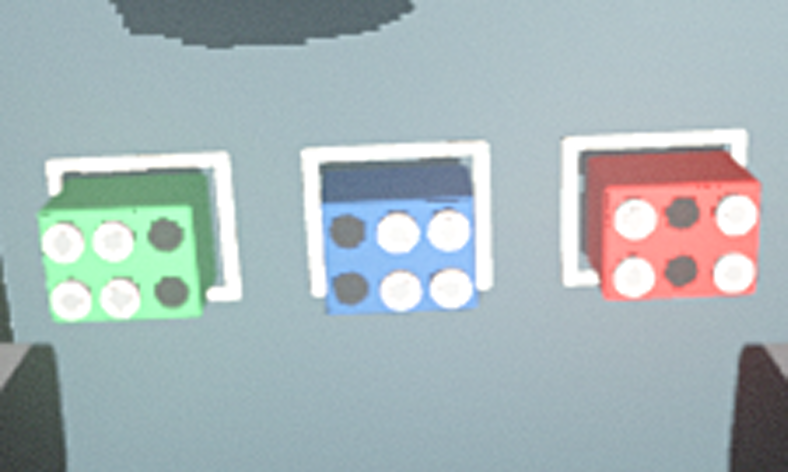

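View pics/top2c.png

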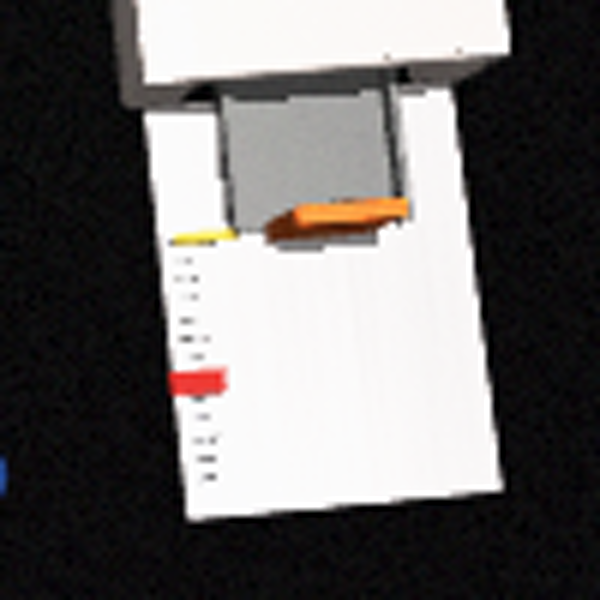

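```bash
cat >> h.py <<'E'
np.set_printoptions(precision=4,suppress=True)
def fit(P,L):
    L=np.array(L);P=np.array(P); l=L-L.mean(0);p=P-P.mean(0)
    a=np.arctan2((l[:,0]*p[:,1]-l[:,1]*p[:,0]).sum(),(l*p).sum())
    R=np.array([[np.cos(a),-np.sin(a)],[np.sin(a),np.cos(a)]]); t=P.mean(0)-R@L.mean(0)
    return t,np.degrees(a),np.linalg.norm(P-(L@R.T+t),axis=1)
r=lambda x,y:np.array([(-x,-y),(-x,y),(x,y),(x,-y)])/2
E
python3 - <<'E'
from h import *
import pickle
c=pickle.load(open("w2.pkl","rb"))
W=lambda p,z:toworld(c,np.array(p)/3.5+[140,145],z)[:,:2]
for n,p in dict(green=[(38,208),(192,205),(204,316),(54,321)],blue=[(323,202),(472,196),(478,307),(327,313)],red=[(602,186),(758,179),(755,292),(603,299)]).items():
    print(n,*fit(W(p,.043),r(.044,.056)))
q=r(.06,.07)
print("o0",*fit(W([(46,160),(229,152),(240,300)],.003),q[[0,1,2]]))
print("o1",*fit(W([(302,150),(490,142),(491,291),(313,297)],.003),q))
print("o2",*fit(W([(562,137),(746,130),(565,287)],.003),q[[0,1,3]]))
c=robot.get_calibration("top")
T=lambda p,z:toworld(c,np.array(p)/6+[270,160],z)[:,:2]
b=T([(145,110),(187,521),(503,490),(455,90)],.012); print("bed",b)
for i,j in((1,0),(2,3)): d=b[j]-b[i]; print(np.degrees(np.arctan2(d[1],d[0])),np.hypot(*d))
for i,j in((2,1),(3,0)): d=b[j]-b[i]; print(np.degrees(np.arctan2(-d[0],d[1])),np.hypot(*d))
print("mark",T([(199,382)],.015),"ptr",T([(203,238)],.02),"handle top",T([(293,215),(409,205)],.09))
E
```

```text
green [0.5291 0.0783] 2.0489675574166064 [0.0002 0.001  0.0005 0.0005]
blue [0.526  0.1784] 2.336138112512219 [0.0019 0.0019 0.001  0.001 ]
red [0.5205 0.2784] 2.855322444821046 [0.0002 0.0008 0.0002 0.0008]
o0 [0.5311 0.0783] 1.998399073233272 [0.0009 0.001  0.0009]
o1 [0.5275 0.1781] 2.161306163075032 [0.0012 0.0014 0.0009 0.0008]
o2 [0.5226 0.2776] 2.9563411041137555 [0.0012 0.0006 0.0011]
bed [[ 0.6284 -0.148 ]
 [ 0.4218 -0.1682]
 [ 0.4383 -0.3279]
 [ 0.6414 -0.3081]]
5.573068423293308 0.20753432563769905
5.570954923204765 0.20400700419759574
5.905263470644398 0.16060802163617235
4.647022974434158 0.16063382804210427
mark [[ 0.4907 -0.1741]] ptr [[ 0.5625 -0.1757]] handle top [[ 0.5669 -0.2059]
 [ 0.5724 -0.2612]]
```

The racks sit within about 2 mm of their outlines and are square. The reader's yaw is about 5.6°, the handle is near (0.5685, -0.2325), and the pull needed is about 71 mm.

```bash
python3 - <<'E'
from h import *
import sys
A=5.6; u=np.array([np.cos(np.radians(A)),np.sin(np.radians(A))])
h=np.array([.5685,-.2325])
robot.set_gripper(.055)
robot.move_pose([*h,.22],[180,0,90+A])
if robot.line_to([*h,.127],vel=.12,guard=25): print("blocked",robot.observe()['tool_pos']); sys.exit()
robot.set_gripper(0); o=robot.observe(); print(o['gripper_width'],o['gripper_force'],o['ft_force'],o['tool_pos'])
robot.line_to([*(h-.070*u),.127],vel=.05); robot.pause(.3)
o=robot.observe(); print(o['time'],o['tool_pos'],o['ft_force'],o['gripper_width'])
f=robot.grab_frame("top"); cv2.imwrite("pics/top3.png",f)
cv2.imwrite("pics/top3c.png",cv2.resize(f[160:260,270:370],None,fx=6,fy=6,interpolation=cv2.INTER_CUBIC))
E
```

```text
0.009026573500554986 59.269976019859314 [4.6985 1.1616 2.2313] [ 0.5693 -0.2327  0.1278]
22.5583 [ 0.5    -0.2397  0.1278] [9.5593 0.0354 2.4769] 0.009697030705541265
```

View pics/top3c.png

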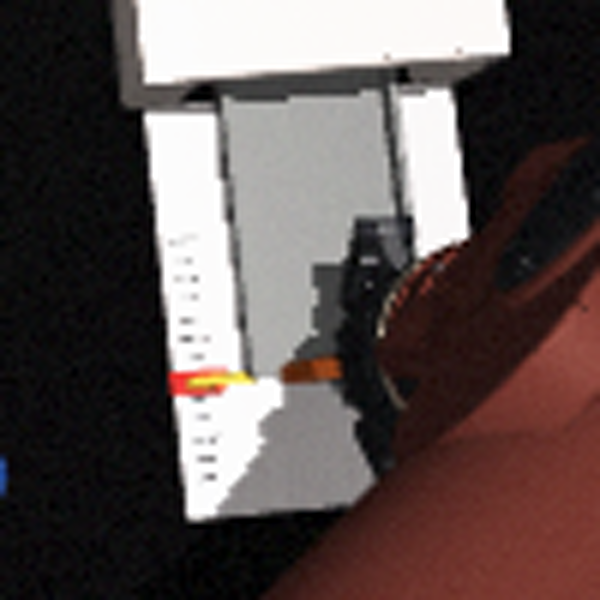

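The yellow pointer at about (210, 381) lies on the centreline of the red mark, which spans rows 371–395. The handle is held with about 9.5 N of pull, so I'm handing in.

```bash
python3 -c "
from plant import robot
print(robot.job_done())"
```

```text
the job is handed in; nothing more can be done
None
```

I handed the job in with each rack about 2 mm or less from its outline's centre and square, by my camera readings, and the tray held out by its handle with the pointer over the red mark; the hand-in returned no verdict.

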